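Load the UV curing box with acrylic pillars and set it to cure

ROBOT

A 6-joint arm with a two-finger parallel gripper is mounted at the origin on the work surface. World frame = base frame: x ahead of the robot, y to its left, z up, the work surface at z = 0. Lengths are in mm, angles in rad, forces in N, time in s.
With the tool pointing down it reaches from about 325 to 775 mm from the base axis. Payload 5.5 kg.
Tool frame: the origin (TCP) lies midway between the tips of the shut fingers; the grasp point (between the pads) lies 19 mm behind it (robot.tcp_to_grasp is the distance from the TCP to the grasp point, in mm); x points along the fingers, y is the direction in which the jaws open and shut, and the axes are right-handed (so a half turn about x gives the same grasp; the last joint's range is limited). The gripper opens to 88 mm and grips with 3 to 60 N. Pads are 20 mm wide; open, the fingers measure 115 mm over their backs; the gripper's body (75 mm by 178 mm) begins 61 mm behind the grasp point.
Start: joints at [1.213, 0.091, 1.231, -0, 1.82, -0.057], TCP at [177.775, 573.073, 222.631] pointing down, gripper open.
Joint ranges: [-2.87, 2.87], [-0.86, 2.18], [0.17, 2.46], [-1.51, 4.65], [0.06, 2.69], [-2.65, 2.65]. Speed limits (rad/s): [2.57, 2.57, 3.01, 3.14, 3.14, 3.14].

INTERFACE

Orientations are given as a 3x3 rotation matrix whose columns are the frame's x, y, z axes.
In Python, from bench import telemetry, read_camera, robot, recognise, landmark_of gives the robot as it stands. The module is installed in compiled form; this text tells all that it offers.
- The arm moves only by the tool carry_out, never from a script. Its argument "deltas" is a list of rows, each a list of 3 entries, a list of its own where there are three numbers: the shift along the world's x, y, z in m, then the turn about the world's z in degrees, then the gripper's target within -1 to 1 (shut at 1, half-way at 0, fully open at -1). A call has 1 to 20 rows; each row shifts and turns the commanded pose from where the row before left it; what a row does not reach is not made up. A row lasts 1/8 s, in which the tool goes at most 62.5 mm and 10.7 degrees, less where a joint would pass 70% of its speed; a pose out of reach is approached as far as the arm can. A call is refused whole if a number of a shift passes 0.0625 or a number of a turn 10.7, either way. A call with a gripper value outside its range is refused whole. The fingers move at their own pace and stop on an object; "grip_force" is the grip in N (left out, the last holds). Time passes only in rows, so rows that do not move let the fingers close. It gives the time, the measured TCP pose, the force and the opening at its end, in the units of the state.
- telemetry.get_state(): the state, without advancing time (a new reading comes with each control period).
- read_camera(name): name is "side" or "top" or "wrist"; returns a dict with "frame" (420x560x3 uint8, blue, green, red), "z_map" (420x560 float32, mm along the optical axis (not along the pixel's ray), 0 where there is no reading), "mtx" (3x3 intrinsics, pixels), "origin" and "attitude" of the camera in the world; the wrist camera has in their place "mount" (4x4, takes a point from camera to tool coordinates, whose origin is the TCP and whose axes are the tool frame's). Camera axes: x right, y up, looking along -z (the intrinsics and any distortion apply to the point x, -y, -z); pixel columns grow to the right and rows downward; lengths in mm; the calibration is good to about 2 mm. A picture is of the moment at which its call begins: read the wrist's pose just before it.
- robot.sign_off(): hands the job in, once; it reports no verdict.
Trained networks look in the newest picture that a camera, given by its name, has taken for a name from the list of things; names that differ only in an ending like _2 or _b are one class to them, and where a whole thing is asked for, a point or a joint stands for the part that bears it (a point fixed in the world has none). Each returns a list of dicts, best first, with "confidence" (0 to 1); they miss things now and then, are a little off and sometimes report something else, mostly with a low value. They report only what shows in the picture. A call takes as long as a camera call. They do not tell look-alikes from the thing itself.
- recognise(thing, camera): "box" ([left, top, width, height] as shares, 0 to 1, of the picture: columns of its width, rows of its height, round what is visible of it).
- landmark_of(thing, camera): "xy" ([column, row] as shares, 0 to 1, of the picture: columns of its width, rows of its height: a listed point, or the origin of a listed thing).
The state is a dict: "time": time; "qpos": joint angles; "joint_vel": joint speeds; "joint_torque": joint torques, N m; "tcp_pos": TCP position; "ee_rot": TCP orientation; "ft_force": force on the tool from outside, world axes, zero at the start; "moment": the same for the moment, N m; "opening": opening from 0.0 (shut) to 1.0 (fully open).
Only numpy, scipy, OpenCV 4.12 (cv2) and the standard library are available. Lean on these libraries where they do the work, as an engineer would, in place of code of your own. Each camera call takes 0.05 s, during which the arm holds its last target. There are 200 camera calls.

TASK

Slide the curing box's amber cover fully open, draw every white pillar straight up out of the light plywood stand without tipping or lifting the stand, and set the pillars upright on the floor of the chamber's bay beside the deck, with the dose meter flat in the narrow bay at the chamber's other end. Then slide the cover fully shut, and only after that turn the timer dial to the long broad mark. Leave the stand standing about where it is and do not disturb the other things on the bench.

Things in the scene. Friction and masses are not known exactly. Their poses are not given: they have to be found in the camera images.
- cure: fixed grey UV curing box, 166 (x) x 390 (y) x 110 mm high; origin on the bench under the joint of chamber and deck. Open-topped chamber on the -y side: walls 8 mm, floor 10 mm above the bench, inside x -75..75 mm. A rib, top 55 mm above the bench, at y -107..-102 splits it: pillar bay y -102..-8, narrow meter bay y -192..-107. y 0..190: solid deck, 110 mm high, where the cover parks
- cover (a joint): amber sliding cover, a 150 x 194 x 5 mm plate running at 112 to 117 mm above the bench: 0 m = fully shut over the chamber (end stop), 0.185 m = fully open, parked over the deck (end stop); it grows along cure's +y. About 1.5 N of friction; stays where it is left
- cover_grip (a point): centre of the top face of the cover's black grip block: 20 mm in cure's x, 50 mm along its y, 40 mm tall, top 157 mm above the bench; 35 mm on the -y side of cure's origin when shut, moving with the cover
- timer: fixed grey timer box, 120 x 120 x 60 mm, origin at the centre of its underside, with the dial in the middle of its top. Around the dial seven white marks at dial values 0, 0.5 .. 3.0 rad: six are 4 mm dashes, the one at 2.0 rad is long and broad (18 x 7 mm)
- dial (a joint): timer dial, rad: grows clockwise seen from above, limits 0 and 3.2; at 0 the pointer is along timer's -x, at value q its direction is at angle (pi - q) about z in timer's frame. The long broad mark is at 2.0. Friction about 0.05 N m holds it anywhere; no spring return
- dial_grip (a point): on the dial's vertical axis, 96 mm above the bench: 8 mm below the top of the dial's grip bar, 60 mm long (along the pointer line), 14 mm thick, 34 mm tall (70 to 104 mm above the bench). A white stripe on one end of the bar's top is the pointer
- stand: light (80 g) free-standing plywood block, 46 mm (x) by 180 mm (y), 50 mm high, not fastened; origin at the centre of its underside. Four square pockets in a row at x 0, y -66, -22, 22 and 66 mm, 31 mm wide and 42 mm deep. Tips or lifts if a pillar is pulled askew
- pillar1: frosted-white square acrylic pillar, 28 x 28 x 85 mm, 75 g; origin at the centre of its underside, z along its length. At the start it stands in a pocket of stand, underside 8 mm and top 93 mm above the bench. Two to four pillars are present; None when absent
- pillar2: frosted-white square acrylic pillar, 28 x 28 x 85 mm, 75 g; origin at the centre of its underside, z along its length. At the start it stands in a pocket of stand, underside 8 mm and top 93 mm above the bench. Two to four pillars are present; None when absent
- pillar3: frosted-white square acrylic pillar, 28 x 28 x 85 mm, 75 g; origin at the centre of its underside, z along its length. At the start it stands in a pocket of stand, underside 8 mm and top 93 mm above the bench. Two to four pillars are present; None when absent
- pillar4: frosted-white square acrylic pillar, 28 x 28 x 85 mm, 75 g; origin at the centre of its underside, z along its length. At the start it stands in a pocket of stand, underside 8 mm and top 93 mm above the bench. Two to four pillars are present; None when absent
- meter: loose dose meter, 200 g: aluminium puck 60 mm in diameter and 30 mm high with a black upright stem on top, 22 mm in diameter, up to 75 mm; origin at the centre of its underside, z up the stem
- glue: white glue bottle with a red cap, 52 mm in diameter, 110 mm tall, origin at the centre of its underside; not part of the job, leave it where it is
- tape: cardboard-brown tape roll lying flat, 100 mm in diameter, 30 mm high, origin at the centre of its underside; not part of the job, leave it where it is
- driver: screwdriver lying flat, 200 mm long along its x, under 35 mm high; not part of the job, leave it where it is
There are look-alikes about, which are no part of the job. What is shaped like the pillar2 but purple or red is not meant.

How it is judged:
By the outcome, as a careful person would: the job done as asked, in the order asked, and still so for the second after the job is handed in, with the robot touching nothing.
Of pillar1, pillar2, pillar3, pillar4 only 2 to 4 are there at a start; the rules pass over those that are not, and their reading is None.
At some moment in a run one of meter may be knocked a few centimetres aside while the robot is not near it.
It also fails if it takes over 210 s, if anything falls off the work surface, if the arm or the gripper's body presses on something with over 40 N, if the wrist force passes 120 N, or if a joint passes its speed limit or range.

## Working session

There is one attempt and no reset: what is moved stays moved. The work goes in short steps, Python scripts to look and compute and a tool call to move; the robot and the scene stay as the last step left them, time stands still between calls to the robot, and variables do not carry over. Pictures are saved under pics/ and viewed, about 12 in all and at most 16, crops included, and the job is handed in when it is done.

Besides the shell and the picture viewer there is one more tool, called after "Request:" as name([rows], argument=value, ...), one row to a line, values as JSON. carry_out: Moves the arm, as the interface text tells. Its arguments: {"type":"object","properties":{"deltas":{"type":"array"},"grip_force":{"type":"number"}},"required":["deltas"]}

```bash
mkdir -p pics
cat > h.py <<'E'
import numpy as np, cv2
from bench import telemetry, read_camera, robot, recognise, landmark_of
def cam(name):
    s=telemetry.get_state(); c=read_camera(name)
    if 'mount' in c:
        T=np.eye(4);T[:3,:3]=np.array(s['ee_rot']);T[:3,3]=s['tcp_pos']
        M=T@np.array(c['mount']);c['R']=M[:3,:3];c['o']=M[:3,3]
    else: c['R']=np.array(c['attitude']);c['o']=np.array(c['origin'])
    if c['R'].shape!=(3,3): print('att',c['R'])
    c['K']=np.array(c['mtx']);return c
def ray(c,u,v):
    K=c['K'];d=np.array([(u-K[0,2])/K[0,0],-(v-K[1,2])/K[1,1],-1]);return c['R']@d
def at_z(c,u,v,z):
    d=ray(c,u,v);return c['o']+d*(z-c['o'][2])/d[2]
def by_depth(c,u,v): 
    return c['o']+ray(c,u,v)*c['z_map'][int(v),int(u)]
def cloud(c):
    K=c['K'];h,w=c['z_map'].shape;u,v=np.meshgrid(np.arange(w),np.arange(h))
    d=np.stack([(u-K[0,2])/K[0,0],-(v-K[1,2])/K[1,1],-np.ones_like(u,float)],-1)*c['z_map'][...,None]
    return d@c['R'].T+c['o']
def proj(c,p):
    q=c['R'].T@(np.array(p)-c['o']);K=c['K'];return K[0,0]*q[0]/-q[2]+K[0,2],K[1,1]*-q[1]/-q[2]+K[1,2]
def st():
    s=telemetry.get_state();print('t',s['time'],'tcp',np.round(s['tcp_pos'],1),'F',np.round(s['ft_force'],1),'op',round(s['opening'],3));return s
E
python3 - <<'E'
from h import *
s=st();print(np.round(s['ee_rot'],3))
for n in ('top','side'):
    c=cam(n);cv2.imwrite(f'pics/{n}0.png',cv2.resize(c['frame'],(800,600)));print(n,c['o'],np.round(c['R'],2),c['K'])
    np.savez(f'{n}0.npz',**c)
    for t in ('cure','cover_grip','timer','dial_grip','stand','pillar1','meter','glue','tape','driver'):
        for l in landmark_of(t,n)[:5]:
            u,v=l['xy'][0]*560,l['xy'][1]*420
            print(t,round(l['confidence'],2),np.round([u,v]),np.round(by_depth(c,u,v)),end=' | ')
        print()
E
```

```text
t 0.0 tcp [177.7 572.8 221.5] F [-0.4 -0.7 -1.1] op 1.001
[[-0.001  0.296  0.955]
 [-0.002  0.955 -0.296]
 [-1.    -0.002 -0.   ]]
top [ 389.86518129  -44.52690673 1105.49586078] [[ 0.01  1.   -0.09]
 [-1.    0.01 -0.01]
 [-0.01  0.09  1.  ]] [[471.79061452   0.         280.41343624]
 [  0.         471.79061452 214.74028808]
 [  0.           0.           1.        ]]
cure 0.86 [207. 168.] [577. 121. 115.] | 
cover_grip 0.82 [201. 154.] [598. 128. 156.] | cover_grip 0.61 [354. 230.] [ 452. -200.   44.] | 
timer 0.57 [369. 156.] [ 609. -226.  100.] | 
dial_grip 0.62 [381. 147.] [ 628. -250.  106.] | dial_grip 0.4 [202. 153.] [599. 124. 161.] | 
stand 0.88 [354. 235.] [ 442. -203.   30.] | 
pillar1 0.81 [430. 262.] [ 382. -365.   62.] | pillar1 0.81 [370. 266.] [ 372. -230.   87.] | pillar1 0.76 [324. 239.] [ 430. -130.   90.] | pillar1 0.75 [368. 231.] [ 448. -223.   93.] | pillar1 0.69 [438. 197.] [ 534. -405.    4.] | 
meter 0.86 [233. 236.] [435.  69.  71.] | meter 0.73 [201. 155.] [597. 127. 157.] | 
glue 0.89 [284. 242.] [421. -44. 108.] | 
tape 0.85 [125. 253.] [396. 328.  -1.] |
[... 223 characters left out ...]
8673155 210.37105822]
 [  0.           0.           1.        ]]
cure 0.98 [292. 201.] [564.  17. 118.] | 
cover_grip 0.63 [295. 159.] [604. 129. 160.] | 
timer 0.93 [351. 302.] [ 616. -290.   56.] | 
dial_grip 0.97 [354. 272.] [ 656. -214.   62.] | 
stand 0.86 [275. 303.] [ 440. -245.   57.] | 
pillar1 0.61 [260. 281.] [ 425. -166.   47.] | pillar1 0.56 [268. 375.] [ 380. -400.   19.] | pillar1 0.55 [240. 323.] [ 351. -259.   28.] | pillar1 0.5 [278. 309.] [ 442. -262.   54.] | 
meter 0.66 [244. 222.] [437.  56.  33.] | 
glue 0.71 [248. 258.] [416. -73.  31.] | glue 0.49 [350. 303.] [ 613. -293.   57.] | 
tape 0.7 [208. 172.] [387. 325.  -1.] | 
driver 0.94 [332. 364.] [ 527. -413.   16.] |
```

View pics/top0.png

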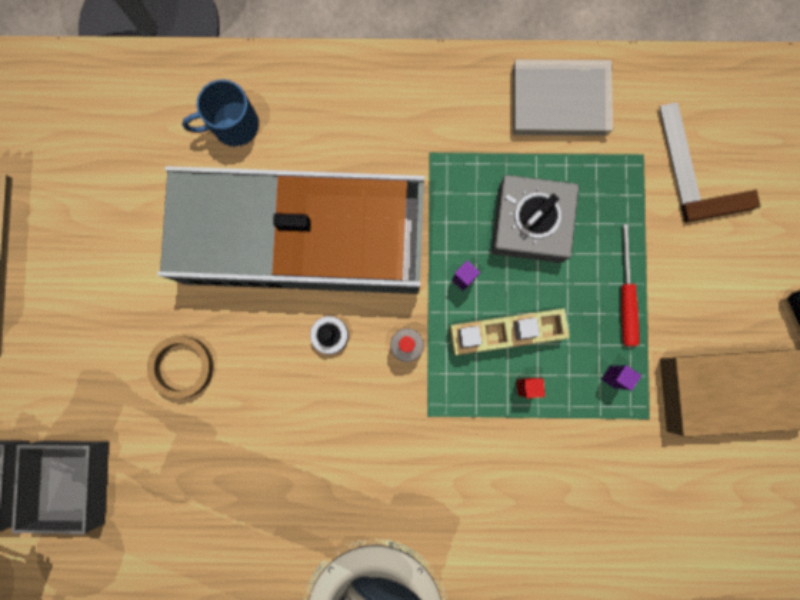

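View pics/side0.png

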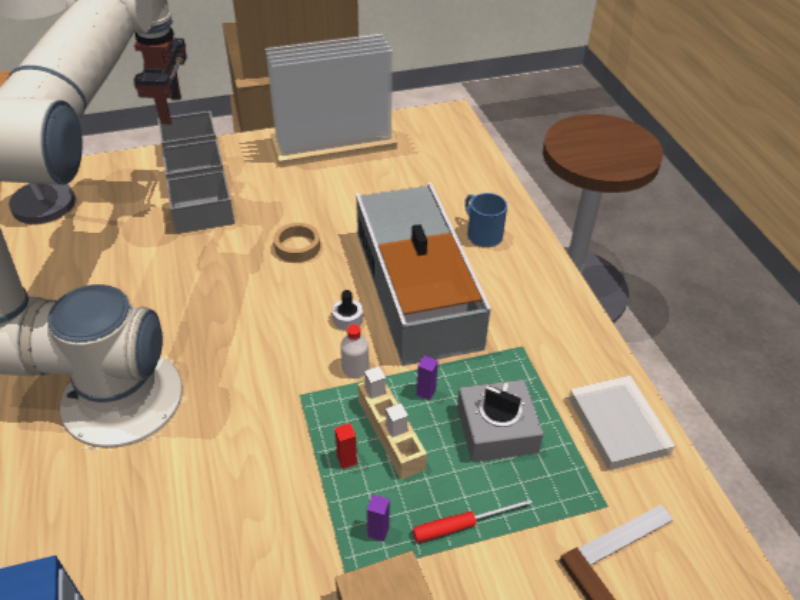

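The top view shows two white pillars in the stand at (470,337) and (528,327). The look-alikes, to be left alone, are purple at (466,273) and (626,377) and red at (531,387). The cover is partly open, with its grip at (291,221). The meter is at (329,336), the glue at (407,345) and the dial at (540,213).

```bash
cat > m.py <<'E'
from h import *
def rect(P,mask,name):
    n,lab,stt,_=cv2.connectedComponentsWithStats(mask.astype(np.uint8));
    k=1+np.argmax(stt[1:,4]);q=P[lab==k]
    r=cv2.minAreaRect(q[:,:2].astype(np.float32));print(name,'c',np.round(r[0],1),'size',np.round(r[1],1),'ang',round(r[2],1),'z',round(float(np.median(q[:,2])),1),len(q));return r
E
python3 - <<'E'
from m import *
c=dict(np.load('top0.npz'));P=cloud(c);X,Y,Z=P[...,0],P[...,1],P[...,2]
hsv=cv2.cvtColor(c['frame'],cv2.COLOR_BGR2HSV)
def w(x0,x1,y0,y1):return (X>x0)&(X<x1)&(Y>y0)&(Y<y1)
rect(P,w(450,700,-110,350)&(Z>98)&(Z<130),'cure')
rect(P,w(450,700,-110,350)&(Z>140)&(Z<170),'cgrip')
rect(P,w(450,700,-110,350)&(Z>100)&(Z<130)&(hsv[...,0]<25)&(hsv[...,1]>120),'cover')
rect(P,w(520,720,-340,-120)&(Z>45)&(Z<70),'timer')
rect(P,w(520,720,-340,-120)&(Z>96)&(Z<115),'dialbar')
W=(Z>80)&(Z<100)&(hsv[...,1]<70)&(hsv[...,2]>120)
rect(P,w(380,480,-160,-100)&W,'pA');rect(P,w(380,480,-250,-170)&W,'pB')
rect(P,w(360,520,-320,-90)&(Z>40)&(Z<102)&~((hsv[...,0]>120)),'stand')
rect(P,w(380,490,20,130)&(Z>20)&(Z<40),'meter');rect(P,w(380,490,20,130)&(Z>60)&(Z<85),'stem')
rect(P,w(380,490,-90,0)&(Z>50),'glue')
# white stripe
m=w(520,720,-340,-120)&(Z>90)&(hsv[...,1]<60)&(hsv[...,2]>140);print('stripe',P[m].mean(0) if m.any() else None,m.sum())
cv2.imwrite('pics/timer.png',cv2.resize(c['frame'][110:195,340:415],(750,600),interpolation=cv2.INTER_CUBIC))
E
```

```text
cure c [599.9 129.9] size [391.8 167.3] ang 88.3 z 114.8 13174
cgrip c [598.4 124. ] size [20.9 50.2] ang 1.3 z 156.9 279
cover c [597.4  57.1] size [193.4 149.6] ang 88.1 z 117.5 5895
timer c [ 631.1 -248.5] size [120.7 120.9] ang 83.3 z 60.3 2274
dialbar c [ 630.3 -248.4] size [12.4 60.5] ang 45.6 z 104.1 182
pA c [ 438.2 -141.1] size [27.7 27.7] ang 8.8 z 92.5 173
pB c [ 452.1 -228.2] size [27.9 29.1] ang 9.5 z 92.9 179
stand c [ 448.7 -206.1] size [ 46.1 180.4] ang 9.0 z 51.0 1225
meter c [441.   79.8] size [58.5 58.1] ang 46.0 z 30.6 448
stem c [440.7  79.9] size [20.3 20.1] ang 45.9 z 75.4 84
glue c [425.6 -44.5] size [49.8 51.4] ang 46.0 z 80.1 430
stripe [ 617.27714899 -235.72459627  104.96002431] 38
```

View pics/timer.png

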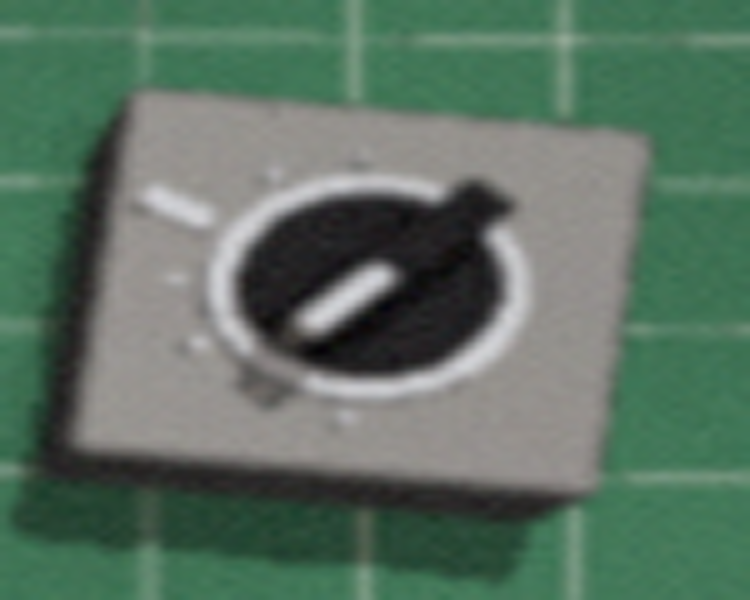

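The measured sizes match the given ones: cure origin ≈ (600, 135) with yaw −1.7°, cover about 24 mm open, pillars at (438,−141) and (452,−228), dial q ≈ 0.63. I'll go above the cover grip.

Request:
carry_out([
  [[0.0263,-0.0281,0],-4.66,-1],
  [[0.0263,-0.0281,0],-4.66,-1],
  [[0.0263,-0.0281,0],-4.66,-1],
  [[0.0263,-0.0281,0],-4.66,-1],
  [[0.0263,-0.0281,0],-4.66,-1],
  [[0.0263,-0.0281,0],-4.66,-1],
  [[0.0263,-0.0281,0],-4.66,-1],
  [[0.0263,-0.0281,0],-4.66,-1],
  [[0.0263,-0.0281,0],-4.66,-1],
  [[0.0263,-0.0281,0],-4.66,-1],
  [[0.0263,-0.0281,0],-4.66,-1],
  [[0.0263,-0.0281,0],-4.66,-1],
  [[0.0263,-0.0281,0],-4.66,-1],
  [[0.0263,-0.0281,0],-4.66,-1],
  [[0.0263,-0.0281,0],-4.66,-1],
  [[0.0263,-0.0281,0],-4.66,-1],
  [[0,0,0],0,-1],
  [[0,0,0],0,-1],
])

```text
time: 3.35
tcp_pos: [598.2, 123.9, 222.6]
ee_rot: [[-0.001, 1.0, -0.03], [0.0, -0.03, -1.0], [-1.0, -0.001, -0.0]]
ft_force: [-0.4, 1.1, 0.0]
opening: 0.999
```

Run:
```python
from m import *
s=st();print(np.round(s['ee_rot'],3))
c=cam('wrist');P=cloud(c);Z=P[...,2];cv2.imwrite('pics/w1.png',c['frame'])
rect(P,(Z>150)&(Z<165),'cgrip')
```

```text
t 3.35 tcp [598.2 123.9 222.6] F [-0.4  1.1  0. ] op 0.999
[[-0.001  1.    -0.03 ]
 [ 0.    -0.03  -1.   ]
 [-1.    -0.001 -0.   ]]
cgrip c [599. 123.] size [49.  19.7] ang 87.9 z 155.8 1863
```

Request:
carry_out([
  [[0.0005,-0.0005,-0.02],0,-0.3],
  [[0,0,-0.02],0,-0.3],
  [[0,0,-0.02],0,-0.3],
  [[0,0,-0.02],0,-0.3],
  [[0,0,-0.018],0,-0.3],
  [[0,0,0],0,-0.3],
  [[0,0,0],0,1],
  [[0,0,0],0,1],
  [[0,0,0],0,1],
  [[0,0,0],0,1],
  [[0,0,0],0,1],
  [[0,0,0],0,1],
], grip_force=15)

```text
time: 4.9
tcp_pos: [598.2, 123.0, 125.1]
ee_rot: [[-0.002, 1.0, -0.031], [-0.0, -0.031, -1.0], [-1.0, -0.002, 0.0]]
ft_force: [-5.4, -0.3, 2.9]
opening: 0.227
```

Request:
carry_out([
  [[0.0005,0.016,0],0,1],
  [[0.0005,0.016,0],0,1],
  [[0.0005,0.016,0],0,1],
  [[0.0005,0.016,0],0,1],
  [[0.0005,0.016,0],0,1],
  [[0.0005,0.016,0],0,1],
  [[0.0005,0.016,0],0,1],
  [[0.0005,0.016,0],0,1],
  [[0.0005,0.016,0],0,1],
  [[0.0005,0.014,0],0,1],
  [[0,0.006,0],0,1],
  [[0,0,0],0,1],
  [[0,0,0],0,1],
])

```text
time: 6.52
tcp_pos: [603.0, 284.4, 124.9]
ee_rot: [[-0.003, 0.999, -0.033], [-0.005, -0.033, -0.999], [-1.0, -0.003, 0.005]]
ft_force: [-7.4, -8.6, 5.0]
opening: 0.223
```

Request:
carry_out([
  [[0,-0.002,0],0,-0.3],
  [[0,0,0],0,-0.3],
  [[0,0,0],0,-0.3],
  [[0,0,0.025],0,0],
  [[0,0,0.025],0,0],
  [[0,0,0.025],0,0],
  [[-0.0118,-0.0304,0],0.76,0],
  [[-0.0118,-0.0304,0],0.76,0],
  [[-0.0118,-0.0304,0],0.76,0],
  [[-0.0118,-0.0304,0],0.76,0],
  [[-0.0118,-0.0304,0],0.76,0],
  [[-0.0118,-0.0304,0],0.76,0],
  [[-0.0118,-0.0304,0],0.76,0],
  [[-0.0118,-0.0304,0],0.76,0],
  [[-0.0118,-0.0304,0],0.76,0],
  [[-0.0118,-0.0304,0],0.76,0],
  [[-0.0118,-0.0304,0],0.76,0],
  [[-0.0118,-0.0304,0],0.76,0],
  [[-0.0118,-0.0304,0],0.76,0],
  [[-0.0118,-0.0304,0],0.76,0],
])

```text
time: 9.02
tcp_pos: [438.6, -141.5, 199.8]
ee_rot: [[0.001, 0.988, 0.155], [-0.0, 0.155, -0.988], [-1.0, 0.001, 0.0]]
ft_force: [-0.1, -0.5, 0.3]
opening: 0.497
```

Run:
```python
from m import *
s=st();print(np.round(s['ee_rot'],3))
c=cam('wrist');P=cloud(c);X,Y,Z=P[...,0],P[...,1],P[...,2];cv2.imwrite('pics/w2.png',c['frame'])
hsv=cv2.cvtColor(c['frame'],cv2.COLOR_BGR2HSV)
W=(Z>85)&(Z<100)&(hsv[...,1]<70)
rect(P,W&(Y>-175)&(Y<-110)&(X>400)&(X<480),'pA');rect(P,W&(Y<-195)&(Y>-260)&(X>400),'pB')
c=cam('top');P=cloud(c);X,Y,Z=P[...,0],P[...,1],P[...,2]
rect(P,(X>450)&(X<700)&(Y>-110)&(Y<350)&(Z>140)&(Z<170),'cgrip')
```

```text
t 9.025 tcp [ 438.6 -141.5  199.8] F [-0.1 -0.5  0.3] op 0.497
[[ 0.001  0.988  0.155]
 [-0.     0.155 -0.988]
 [-1.     0.001  0.   ]]
pA c [ 437.1 -142.8] size [26.7 27.9] ang 9.9 z 92.0 1109
pB c [ 450.8 -230. ] size [26.9 29.1] ang 9.7 z 91.9 943
cgrip c [603.9 283.9] size [51.2 20.4] ang 89.3 z 156.6 284
```

View pics/w2.png

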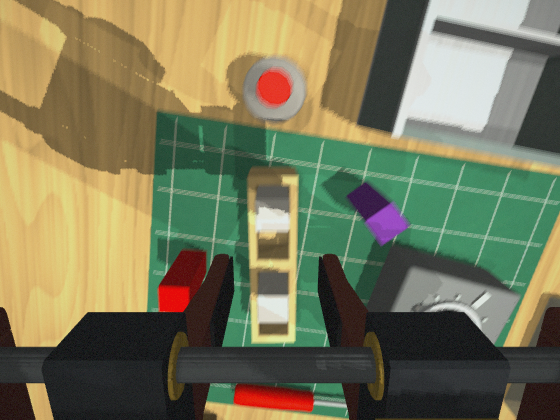

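The wrist view confirms both pillars are white, at (272,212) and (272,305), with the fingers straddling the stand. I'll descend on pillar A.

Request:
carry_out([
  [[-0.0008,-0.0006,-0.023],0,0],
  [[0,0,-0.024],0,0],
  [[0,0,-0.024],0,0],
  [[0,0,-0.024],0,0],
  [[0,0,-0.024],0,0],
  [[0,0,-0.023],0,0],
  [[0,0,0],0,0],
  [[0,0,0],0,1],
  [[0,0,0],0,1],
  [[0,0,0],0,1],
  [[0,0,0],0,1],
  [[0,0,0],0,1],
], grip_force=12)

```text
time: 10.62
tcp_pos: [438.9, -141.4, 59.1]
ee_rot: [[0.002, 0.988, 0.154], [-0.0, 0.154, -0.988], [-1.0, 0.002, 0.001]]
ft_force: [0.2, 1.6, 6.0]
opening: 0.322
```

Request:
carry_out([
  [[0,0,0.004],0,1],
  [[0,0,0.006],0,1],
  [[0,0,0.008],0,1],
  [[0,0,0.008],0,1],
  [[0,0,0.008],0,1],
  [[0,0,0.01],0,1],
  [[0,0,0.015],0,1],
  [[0,0,0.02],0,1],
  [[0,0,0.021],0,1],
  [[0,0,0],0,1],
])

```text
time: 11.88
tcp_pos: [439.2, -141.7, 160.6]
ee_rot: [[0.004, 0.988, 0.154], [-0.002, 0.154, -0.988], [-1.0, 0.004, 0.002]]
ft_force: [-0.0, -0.1, -0.6]
opening: 0.318
```

```bash
cat > chk.py <<'E'
from m import *
import sys
st();c=cam('top');P=cloud(c);X,Y,Z=P[...,0],P[...,1],P[...,2]
hsv=cv2.cvtColor(c['frame'],cv2.COLOR_BGR2HSV)
def t(f,*a):
    try:return f(*a)
    except Exception as e:print(a[-1],'none')
t(rect,P,(X>360)&(X<520)&(Y>-320)&(Y<-90)&(Z>40)&(Z<58)&(hsv[...,0]<40),'stand')
t(rect,P,(X>350)&(X<520)&(Y>0)&(Y<180)&(Z>20)&(Z<40),'meter');t(rect,P,(X>350)&(X<520)&(Y>0)&(Y<180)&(Z>60)&(Z<85),'stem')
cv2.imwrite(f'pics/{sys.argv[1]}.png',cv2.resize(c['frame'],(800,600)))
E
python3 chk.py t3
```

```text
t 11.875 tcp [ 439.2 -141.7  160.6] F [-0.  -0.1 -0.6] op 0.318
stand c [ 425.5 -122.9] size [24.6  8.2] ang 7.4 z 50.4 31
meter c [442.2  80.1] size [57.5 58.9] ang 0.1 z 30.8 446
stem c [515.6  89.2] size [177.2   1.8] ang 88.6 z 73.8 113
```

View pics/t3.png

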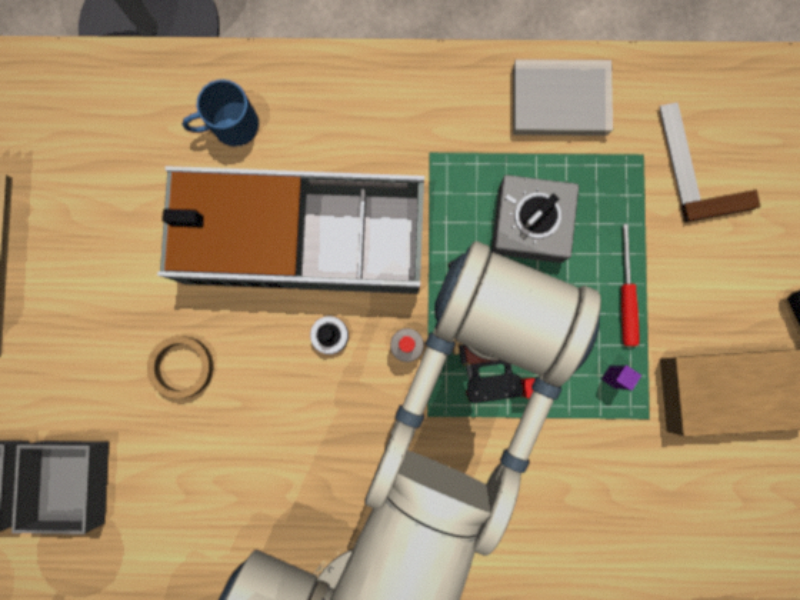

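Request:
carry_out([
  [[0,0,0.02],0,1],
  [[0,0,0.02],0,1],
  [[0.0191,0.0221,0],-1.07,1],
  [[0.0191,0.0221,0],-1.07,1],
  [[0.0191,0.0221,0],-1.07,1],
  [[0.0191,0.0221,0],-1.07,1],
  [[0.0191,0.0221,0],-1.07,1],
  [[0.0191,0.0221,0],-1.07,1],
  [[0.0191,0.0221,0],-1.07,1],
  [[0.0191,0.0221,0],-1.07,1],
  [[0.0191,0.0221,0],-1.07,1],
  [[0.0191,0.0221,0],-1.07,1],
  [[0,0,0],0,1],
  [[0,0,0],0,1],
])

```text
time: 13.68
tcp_pos: [629.0, 79.4, 198.1]
ee_rot: [[0.0, 0.999, -0.032], [-0.0, -0.032, -0.999], [-1.0, 0.0, 0.0]]
ft_force: [0.5, -0.0, -1.0]
opening: 0.318
```

Run:
```python
from m import *
import sys
sys.argv=['','t4'];exec(open('chk.py').read())
c=cam('wrist');P=cloud(c);cv2.imwrite('pics/w4.png',c['frame'])
for n,q in {'origin110':(600,135,110),'rib0':(597,32.5,55),'P2':(630,79,10),'P1':(566,81,10)}.items(): print(n,np.round(proj(c,q)))
```

```text
t 13.675 tcp [629.   79.4 198.1] F [ 0.5 -0.  -1. ] op 0.318
stand c [ 449.  -206.3] size [ 46.  180.4] ang 8.6 z 49.9 898
meter c [440.5  55.6] size [34.3 10.8] ang 7.5 z 30.1 68
stem c [513.7  21.1] size [39.5  0.8] ang 87.9 z 76.3 26
origin110 [231. 145.]
rib0 [243. 248.]
P2 [276. 188.]
P1 [214. 189.]
```

View pics/w4.png

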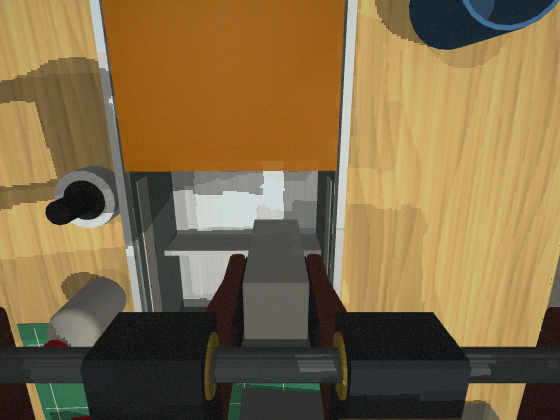

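Request:
carry_out([
  [[0.001,0,-0.02],0,1],
  [[0,0,-0.02],0,1],
  [[0,0,-0.02],0,1],
  [[0,0,-0.02],0,1],
  [[0,0,-0.02],0,1],
  [[0,0,-0.02],0,1],
  [[0,0,-0.008],0,1],
  [[0,0,-0.005],0,1],
  [[0,0,-0.003],0,1],
  [[0,0,0],0,1],
  [[0,0,0],0,1],
])

```text
time: 15.15
tcp_pos: [630.4, 79.8, 62.3]
ee_rot: [[0.001, 0.999, -0.032], [0.0, -0.032, -0.999], [-1.0, 0.001, -0.0]]
ft_force: [-0.4, 0.1, -1.2]
opening: 0.319
```

Request:
carry_out([
  [[0,0,-0.001],0,1],
  [[0,0,-0.001],0,1],
  [[0,0,0],0,1],
  [[0,0,0],0,1],
])

```text
time: 15.65
tcp_pos: [630.4, 79.8, 61.1]
ee_rot: [[0.001, 0.999, -0.032], [0.0, -0.032, -0.999], [-1.0, 0.001, -0.0]]
ft_force: [-1.4, 0.5, 4.5]
opening: 0.322
```

Request:
carry_out([
  [[0,0,0],0,0],
  [[0,0,0],0,0],
  [[0,0,0],0,0],
  [[0,0,0.015],0,0],
  [[0,0,0.025],0,0],
  [[0,0,0.03],0,0],
  [[0,0,0.03],0,0],
  [[0,0,0.03],0,0],
  [[-0.0149,-0.0257,0],0.89,0],
  [[-0.0149,-0.0257,0],0.89,0],
  [[-0.0149,-0.0257,0],0.89,0],
  [[-0.0149,-0.0257,0],0.89,0],
  [[-0.0149,-0.0257,0],0.89,0],
  [[-0.0149,-0.0257,0],0.89,0],
  [[-0.0149,-0.0257,0],0.89,0],
  [[-0.0149,-0.0257,0],0.89,0],
  [[-0.0149,-0.0257,0],0.89,0],
  [[-0.0149,-0.0257,0],0.89,0],
  [[-0.0149,-0.0257,0],0.89,0],
  [[-0.0149,-0.0257,0],0.89,0],
])

```text
time: 18.15
tcp_pos: [450.9, -229.5, 191.1]
ee_rot: [[0.002, 0.988, 0.154], [-0.001, 0.154, -0.988], [-1.0, 0.001, 0.001]]
ft_force: [0.6, 0.9, 1.3]
opening: 0.5
```

Run:
```python
from m import *
s=st();print(np.round(s['ee_rot'],3))
c=cam('wrist');P=cloud(c);X,Y,Z=P[...,0],P[...,1],P[...,2]
hsv=cv2.cvtColor(c['frame'],cv2.COLOR_BGR2HSV)
rect(P,(Z>85)&(Z<100)&(hsv[...,1]<70)&(Y<-195)&(Y>-260)&(X>410)&(X<490),'pB')
c=cam('top');P=cloud(c);X,Y,Z=P[...,0],P[...,1],P[...,2]
hsv=cv2.cvtColor(c['frame'],cv2.COLOR_BGR2HSV)
rect(P,(Z>85)&(Z<100)&(Y<120)&(Y>40)&(X>590)&(X<670),'placed')
```

```text
t 18.15 tcp [ 450.9 -229.5  191.1] F [0.6 0.9 1.3] op 0.5
[[ 0.002  0.988  0.154]
 [-0.001  0.154 -0.988]
 [-1.     0.001  0.001]]
pB c [ 451.1 -229.8] size [27.3 28.1] ang 9.5 z 92.0 1201
placed c [631.6  79.9] size [28.2 28.3] ang 87.8 z 94.9 185
```

Request:
carry_out([
  [[0.0006,0.0005,-0.023],0,0],
  [[0,0,-0.024],0,0],
  [[0,0,-0.024],0,0],
  [[0,0,-0.024],0,0],
  [[0,0,-0.024],0,0],
  [[0,0,-0.014],0,0],
  [[0,0,0],0,0],
  [[0,0,0],0,1],
  [[0,0,0],0,1],
  [[0,0,0],0,1],
  [[0,0,0],0,1],
  [[0,0,0],0,1],
])

```text
time: 19.75
tcp_pos: [452.4, -228.4, 57.8]
ee_rot: [[0.002, 0.988, 0.153], [-0.001, 0.153, -0.988], [-1.0, 0.002, 0.001]]
ft_force: [-1.0, 0.5, 5.6]
opening: 0.315
```

Request:
carry_out([
  [[0,0,0.004],0,1],
  [[0,0,0.006],0,1],
  [[0,0,0.008],0,1],
  [[0,0,0.008],0,1],
  [[0,0,0.008],0,1],
  [[0,0,0.01],0,1],
  [[0,0,0.015],0,1],
  [[0,0,0.03],0,1],
  [[0,0,0.03],0,1],
  [[0,0,0.021],0,1],
  [[0,0,0],0,1],
])

```text
time: 21.12
tcp_pos: [452.7, -228.6, 199.4]
ee_rot: [[0.004, 0.988, 0.153], [-0.002, 0.153, -0.988], [-1.0, 0.003, 0.003]]
ft_force: [0.3, 0.0, -1.0]
opening: 0.316
```

Request:
carry_out([
  [[0.0095,0.0258,0],-0.89,1],
  [[0.0095,0.0258,0],-0.89,1],
  [[0.0095,0.0258,0],-0.89,1],
  [[0.0095,0.0258,0],-0.89,1],
  [[0.0095,0.0258,0],-0.89,1],
  [[0.0095,0.0258,0],-0.89,1],
  [[0.0095,0.0258,0],-0.89,1],
  [[0.0095,0.0258,0],-0.89,1],
  [[0.0095,0.0258,0],-0.89,1],
  [[0.0095,0.0258,0],-0.89,1],
  [[0.0095,0.0258,0],-0.89,1],
  [[0.0095,0.0258,0],-0.89,1],
  [[0,0,0],0,1],
  [[0,0,0],0,1],
])

```text
time: 22.88
tcp_pos: [565.5, 81.0, 195.8]
ee_rot: [[-0.001, 0.999, -0.032], [-0.001, -0.032, -0.999], [-1.0, -0.001, 0.001]]
ft_force: [0.0, 0.4, -0.2]
opening: 0.321
```

```bash
python3 chk.py t5
```

```text
t 22.875 tcp [565.5  81.  195.8] F [ 0.   0.4 -0.2] op 0.321
stand c [ 449.5 -206.6] size [ 46.  180.7] ang 8.8 z 49.9 935
meter c [452.7 100.4] size [12.9 29. ] ang 70.8 z 30.3 62
stem c [513.9  27.9] size [53.1  0.9] ang 88.5 z 74.2 35
```

Request:
carry_out([
  [[0.001,0,-0.02],0,1],
  [[0,0,-0.02],0,1],
  [[0,0,-0.02],0,1],
  [[0,0,-0.02],0,1],
  [[0,0,-0.02],0,1],
  [[0,0,-0.02],0,1],
  [[0,0,-0.008],0,1],
  [[0,0,-0.004],0,1],
  [[0,0,-0.002],0,1],
  [[0,0,0],0,1],
  [[0,0,0],0,1],
])

```text
time: 24.3
tcp_pos: [567.2, 81.5, 63.3]
ee_rot: [[0.001, 0.999, -0.032], [0.0, -0.032, -0.999], [-1.0, 0.001, -0.0]]
ft_force: [0.3, 0.4, -1.2]
opening: 0.317
```

Request:
carry_out([
  [[0,0,-0.0015],0,1],
  [[0,0,-0.0015],0,1],
  [[0,0,0],0,1],
  [[0,0,0],0,1],
])

```text
time: 24.8
tcp_pos: [567.0, 81.5, 59.8]
ee_rot: [[0.0, 0.999, -0.032], [0.0, -0.032, -0.999], [-1.0, 0.0, -0.0]]
ft_force: [-0.4, 0.2, 0.4]
opening: 0.317
```

Request:
carry_out([
  [[0,0,-0.0008],0,1],
  [[0,0,0],0,1],
  [[0,0,0],0,0],
  [[0,0,0],0,0],
  [[0,0,0],0,0],
  [[0,0,0.015],0,0],
  [[0,0,0.025],0,0],
  [[0,0,0.03],0,0],
  [[0,0,0.03],0,0],
  [[0,0,0.03],0,0],
  [[-0.0252,-0.0003,0],0,0],
  [[-0.0252,-0.0003,0],0,0],
  [[-0.0252,-0.0003,0],0,0],
  [[-0.0252,-0.0003,0],0,0],
  [[-0.0252,-0.0003,0],0,0],
  [[0,0,0],0,0],
  [[0,0,0],0,0],
])

```text
time: 26.92
tcp_pos: [441.5, 80.0, 189.6]
ee_rot: [[0.002, 0.999, -0.032], [0.0, -0.032, -0.999], [-1.0, 0.002, -0.0]]
ft_force: [-0.4, -1.0, 0.6]
opening: 0.501
```

Run:
```python
from m import *
s=st();print(np.round(s['ee_rot'],3))
c=cam('wrist');P=cloud(c);X,Y,Z=P[...,0],P[...,1],P[...,2];cv2.imwrite('pics/w6.png',c['frame'])
N=(X<515)&(X>340)&(Y>0)&(Y<200)
rect(P,N&(Z>65)&(Z<82),'stem');rect(P,N&(Z>24)&(Z<38),'puck')
c=cam('top');P=cloud(c);X,Y,Z=P[...,0],P[...,1],P[...,2];cv2.imwrite('pics/t6.png',cv2.resize(c['frame'],(800,600)))
rect(P,(Z>85)&(Z<100)&(Y<120)&(Y>40)&(X>600)&(X<670),'placed2')
rect(P,(Z>85)&(Z<100)&(Y<120)&(Y>40)&(X>530)&(X<600),'placed1')
```

```text
t 26.925 tcp [441.5  80.  189.6] F [-0.4 -1.   0.6] op 0.501
[[ 0.002  0.999 -0.032]
 [ 0.    -0.032 -0.999]
 [-1.     0.002 -0.   ]]
stem c [438.2 109.8] size [21.1 20.7] ang 42.9 z 73.9 567
puck c [438.3 109.6] size [58.9 58.2] ang 87.8 z 29.3 2482
placed2 c [631.6  79.9] size [28.1 28.1] ang 88.9 z 95.2 183
placed1 c [573.4  81.5] size [16.  26.7] ang 0.9 z 95.4 62
```

View pics/w6.png

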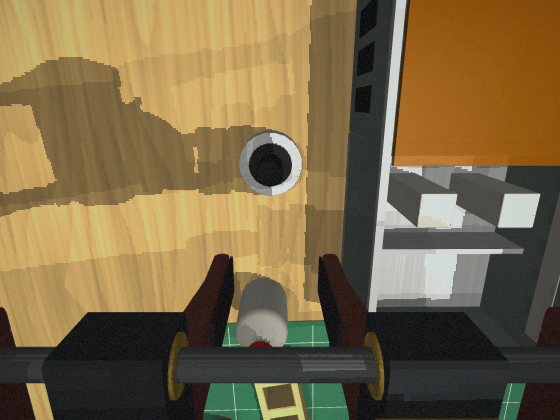

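The meter was knocked about 30 mm to (439,110) and is still upright. Both pillars stand in the bay. I'll fetch the meter.

Request:
carry_out([
  [[-0.0025,0.0305,0],0,0],
  [[0,0,0],0,0],
  [[0,0,-0.024],0,0],
  [[0,0,-0.024],0,0],
  [[0,0,-0.024],0,0],
  [[0,0,-0.024],0,0],
  [[0,0,-0.024],0,0],
  [[0,0,-0.024],0,0],
  [[0,0,0],0,0],
  [[0,0,0],0,0.3],
  [[0,0,0],0,1],
  [[0,0,0],0,1],
  [[0,0,0],0,1],
  [[0,0,0],0,1],
  [[0,0,0],0,1],
], grip_force=25)

```text
time: 28.9
tcp_pos: [439.0, 110.5, 46.0]
ee_rot: [[0.002, 0.999, -0.032], [0.0, -0.032, -0.999], [-1.0, 0.002, -0.0]]
ft_force: [-1.2, -0.1, 5.8]
opening: 0.245
```

Request:
carry_out([
  [[0,0,0.01],0,1],
  [[0,0,0.02],0,1],
  [[0,0,0.025],0,1],
  [[0,0,0.025],0,1],
  [[0,0,0.025],0,1],
  [[0,0,0.025],0,1],
  [[0,0,0.02],0,1],
  [[0,0,0],0,1],
  [[0,0,0],0,1],
])

```text
time: 30.02
tcp_pos: [438.0, 110.4, 193.7]
ee_rot: [[-0.002, 0.999, -0.032], [-0.0, -0.032, -0.999], [-1.0, -0.002, 0.0]]
ft_force: [-0.1, 0.3, -1.6]
opening: 0.243
```

Request:
carry_out([
  [[0.0157,-0.0125,0],0,1],
  [[0.0157,-0.0125,0],0,1],
  [[0.0157,-0.0125,0],0,1],
  [[0.0157,-0.0125,0],0,1],
  [[0.0157,-0.0125,0],0,1],
  [[0.0157,-0.0125,0],0,1],
  [[0.0157,-0.0125,0],0,1],
  [[0.0157,-0.0125,0],0,1],
  [[0.0157,-0.0125,0],0,1],
  [[0.0157,-0.0125,0],0,1],
  [[0,0,0],0,1],
  [[0,0,0],0,1],
  [[0,0,-0.02],0,1],
  [[0,0,-0.02],0,1],
  [[0,0,-0.02],0,1],
  [[0,0,0],0,1],
])

```text
time: 32.02
tcp_pos: [593.8, -14.2, 131.3]
ee_rot: [[-0.005, 0.999, -0.032], [0.0, -0.032, -0.999], [-1.0, -0.005, -0.0]]
ft_force: [0.6, 0.3, -1.9]
opening: 0.244
```

Run:
```python
from m import *
s=st()
c=cam('side');cv2.imwrite('pics/s7.png',cv2.resize(c['frame'][120:300,200:380],(600,600)))
```

```text
t 32.025 tcp [593.8 -14.2 131.3] F [ 0.6  0.3 -1.9] op 0.244
```

View pics/s7.png

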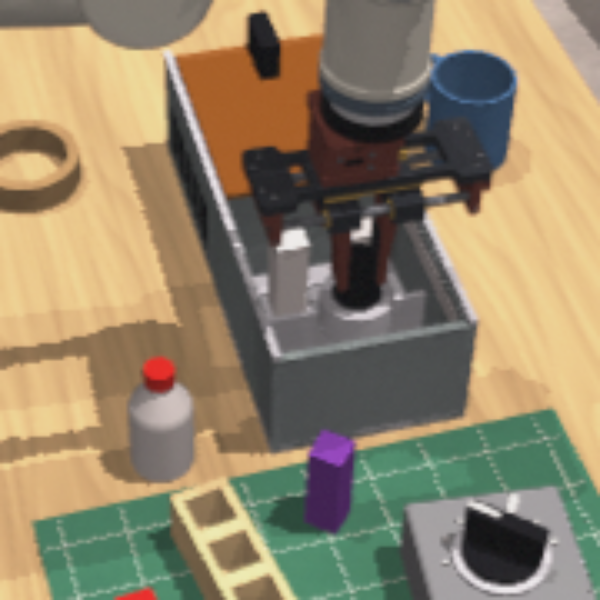

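The meter is in line with its bay at (360,300), with the pillars upright behind it, and the emptied stand is upright. I'll lower it.

Request:
carry_out([
  [[0.0005,0,-0.02],0,1],
  [[0,0,-0.02],0,1],
  [[0,0,-0.02],0,1],
  [[0,0,-0.01],0,1],
  [[0,0,-0.003],0,1],
  [[0,0,0],0,1],
  [[0,0,0],0,1],
])

```text
time: 32.95
tcp_pos: [596.4, -14.6, 62.8]
ee_rot: [[0.002, 0.999, -0.032], [-0.0, -0.032, -0.999], [-1.0, 0.002, 0.0]]
ft_force: [-0.2, 1.3, -1.6]
opening: 0.247
```

Request:
carry_out([
  [[0,0,-0.003],0,1],
  [[0,0,-0.002],0,1],
  [[0,0,-0.001],0,1],
  [[0,0,0],0,1],
  [[0,0,0],0,1],
])

```text
time: 33.58
tcp_pos: [595.9, -14.6, 56.1]
ee_rot: [[0.0, 0.999, -0.032], [-0.0, -0.032, -0.999], [-1.0, 0.0, 0.0]]
ft_force: [-1.9, 0.6, 0.7]
opening: 0.247
```

Request:
carry_out([
  [[0,0,-0.001],0,1],
  [[0,0,0],0,1],
  [[0,0,0],0,0],
  [[0,0,0],0,0],
  [[0,0,0],0,0],
  [[0,0,0.02],0,0],
  [[0,0,0.03],0,0],
  [[0,0,0.03],0,0],
  [[0,0,0.03],0,0],
  [[0,0,0.03],0,0],
  [[0.0008,0.0299,0],0,0],
  [[0.0008,0.0299,0],0,0],
  [[0.0008,0.0299,0],0,0],
  [[0.0008,0.0299,0],0,0],
  [[0.0008,0.0299,0],0,0],
  [[0.0008,0.0299,0],0,0],
  [[0.0008,0.0299,0],0,0],
  [[0.0008,0.0299,0],0,0],
  [[0.0008,0.0299,0],0,0],
  [[0.0008,0.0299,0],0,0],
])

```text
time: 36.08
tcp_pos: [604.0, 285.5, 196.7]
ee_rot: [[0.002, 0.999, -0.032], [0.001, -0.032, -0.999], [-1.0, 0.002, -0.001]]
ft_force: [0.6, -0.6, -0.1]
opening: 0.497
```

Run:
```python
from m import *
s=st()
c=cam('wrist');P=cloud(c);Z=P[...,2]
rect(P,(Z>150)&(Z<165),'cgrip')
c=cam('top');P=cloud(c);X,Y,Z=P[...,0],P[...,1],P[...,2];cv2.imwrite('pics/t8.png',cv2.resize(c['frame'][100:260,100:320],(800,580)))
rect(P,(Z>85)&(Z<102)&(Y<110)&(Y>45)&(X>600)&(X<660),'pl2');rect(P,(Z>85)&(Z<102)&(Y<110)&(Y>45)&(X>540)&(X<600),'pl1')
rect(P,(Z>78)&(Z<95)&(Y<20)&(Y>-50)&(X>560)&(X<630),'stem');rect(P,(Z>33)&(Z<50)&(Y<25)&(Y>-55)&(X>540)&(X<650),'puck')
```

```text
t 36.075 tcp [604.  285.5 196.7] F [ 0.6 -0.6 -0.1] op 0.497
cgrip c [603.5 282.5] size [49.7 19.7] ang 88.8 z 155.8 2295
pl2 c [631.6  79.8] size [28.  28.5] ang 87.7 z 95.4 185
pl1 c [567.7  81.9] size [28.  27.5] ang 89.1 z 95.7 173
stem c [596.8 -14.5] size [20. 20.] ang 86.8 z 84.8 78
puck c [596.5 -13.4] size [57.8 57.3] ang 0.6 z 40.7 432
```

View pics/t8.png

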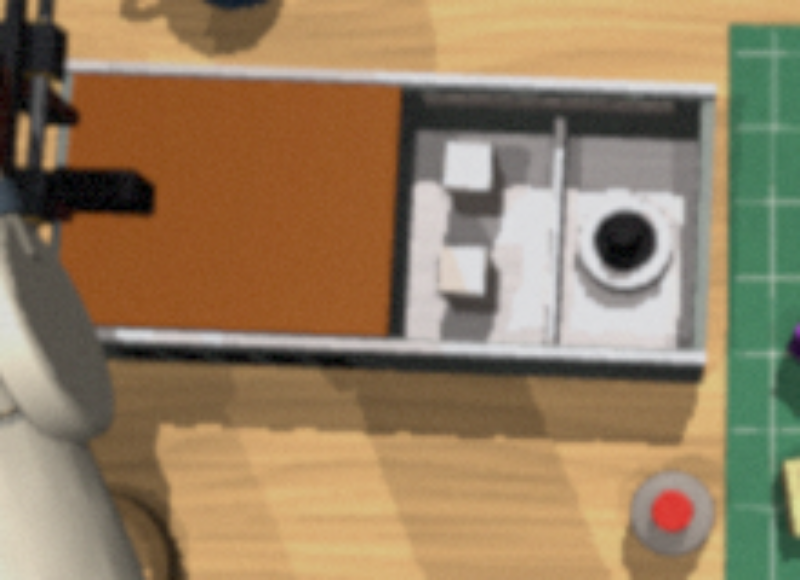

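The pillars at (468,166) and (465,271) stand in the bay, and the meter at (625,240) lies flat in the narrow bay with its stem top at 85 mm. I'll shut the cover.

Request:
carry_out([
  [[0,-0.001,-0.02],0,0],
  [[0,0,-0.02],0,0],
  [[0,0,-0.02],0,0],
  [[0,0,-0.011],0,0],
  [[0,0,0],0,0],
  [[0,0,0],0,1],
  [[0,0,0],0,1],
  [[0,0,0],0,1],
  [[0,0,0],0,1],
  [[0,0,0],0,1],
], grip_force=15)

```text
time: 37.42
tcp_pos: [603.0, 283.7, 124.8]
ee_rot: [[-0.001, 0.999, -0.032], [0.0, -0.032, -1.0], [-1.0, -0.001, -0.0]]
ft_force: [-4.5, -1.2, 3.4]
opening: 0.232
```

Request:
carry_out([
  [[-0.0005,-0.016,0],0,1],
  [[-0.0005,-0.016,0],0,1],
  [[-0.0005,-0.016,0],0,1],
  [[-0.0005,-0.016,0],0,1],
  [[-0.0005,-0.016,0],0,1],
  [[-0.0005,-0.016,0],0,1],
  [[-0.0005,-0.016,0],0,1],
  [[-0.0005,-0.016,0],0,1],
  [[-0.0005,-0.016,0],0,1],
  [[-0.0005,-0.016,0],0,1],
  [[-0.0005,-0.016,0],0,1],
  [[0,-0.009,0],0,1],
  [[0,-0.004,0],0,1],
  [[0,0,0],0,1],
  [[0,0,0],0,1],
])

```text
time: 39.3
tcp_pos: [597.5, 97.5, 124.7]
ee_rot: [[-0.001, 1.0, -0.03], [0.005, -0.03, -1.0], [-1.0, -0.001, -0.005]]
ft_force: [-5.6, 9.5, 2.9]
opening: 0.225
```

Request:
carry_out([
  [[0,0.002,0],0,-0.3],
  [[0,0,0],0,-0.3],
  [[0,0,0],0,-0.3],
  [[0,0,0.025],0,-0.3],
  [[0,0,0.025],0,-0.3],
  [[0,0,0.025],0,-0.3],
  [[0.0027,-0.0288,0],3.94,-0.3],
  [[0.0027,-0.0288,0],3.94,-0.3],
  [[0.0027,-0.0288,0],3.94,-0.3],
  [[0.0027,-0.0288,0],3.94,-0.3],
  [[0.0027,-0.0288,0],3.94,-0.3],
  [[0.0027,-0.0288,0],3.94,-0.3],
  [[0.0027,-0.0288,0],3.94,-0.3],
  [[0.0027,-0.0288,0],3.94,-0.3],
  [[0.0027,-0.0288,0],3.94,-0.3],
  [[0.0027,-0.0288,0],3.94,-0.3],
  [[0.0027,-0.0288,0],3.94,-0.3],
  [[0.0027,-0.0288,0],3.94,-0.3],
  [[0,0,0],0,-0.3],
  [[0,0,0],0,-0.3],
])

```text
time: 41.8
tcp_pos: [630.7, -248.8, 198.7]
ee_rot: [[-0.0, 0.703, 0.712], [0.001, 0.712, -0.703], [-1.0, 0.0, -0.001]]
ft_force: [0.2, 0.3, -1.0]
opening: 0.653
```

Run:
```python
from m import *
s=st();print(np.round(s['ee_rot'],3))
c=cam('wrist');P=cloud(c);X,Y,Z=P[...,0],P[...,1],P[...,2];cv2.imwrite('pics/w9.png',c['frame'])
N=(X>540)&(X<720)&(Y>-340)&(Y<-150)
rect(P,N&(Z>96)&(Z<112),'bar');rect(P,N&(Z>52)&(Z<68),'timer')
c=cam('top');P=cloud(c);X,Y,Z=P[...,0],P[...,1],P[...,2]
rect(P,(X>450)&(X<700)&(Y>-110)&(Y<350)&(Z>140)&(Z<170),'cgrip')
```

```text
t 41.8 tcp [ 630.7 -248.8  198.7] F [ 0.2  0.3 -1. ] op 0.653
[[-0.     0.703  0.712]
 [ 0.001  0.712 -0.703]
 [-1.     0.    -0.001]]
bar c [ 629.6 -250.1] size [13.3 60.3] ang 45.7 z 103.1 1297
timer c [ 630.3 -250.5] size [120.1 119.8] ang 83.2 z 59.1 12992
cgrip c [598.4  98.6] size [50.  21.2] ang 87.1 z 157.0 270
```

View pics/w9.png

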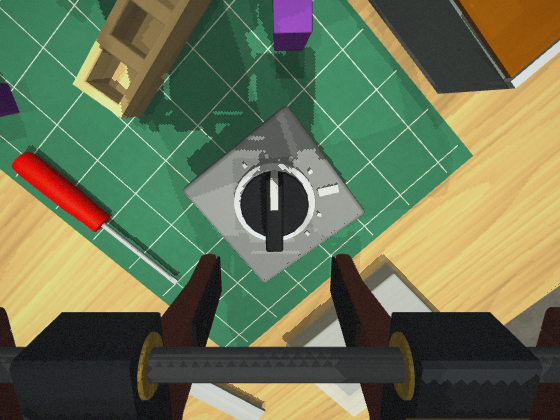

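Request:
carry_out([
  [[0,0,-0.024],0,-0.3],
  [[0,0,-0.024],0,-0.3],
  [[0,0,-0.024],0,-0.3],
  [[0,0,-0.024],0,-0.3],
  [[0,0,-0.024],0,-0.3],
  [[0,0,0],0,-0.3],
  [[0,0,0],0,1],
  [[0,0,0],0,1],
  [[0,0,0],0,1],
  [[0,0,0],0,1],
  [[0,0,0],0,1],
  [[0,0,0],0,1],
], grip_force=20)

```text
time: 43.4
tcp_pos: [630.2, -249.9, 79.1]
ee_rot: [[-0.001, 0.702, 0.712], [-0.001, 0.712, -0.702], [-1.0, -0.001, 0.0]]
ft_force: [-3.9, -2.5, 2.8]
opening: 0.16
```

Request:
carry_out([
  [[0,0,0],-7.7,1],
  [[0,0,0],-7.7,1],
  [[0,0,0],-7.7,1],
  [[0,0,0],-7.7,1],
  [[0,0,0],-7.7,1],
  [[0,0,0],-7.7,1],
  [[0,0,0],-7.7,1],
  [[0,0,0],-7.7,1],
  [[0,0,0],-7.7,1],
  [[0,0,0],-7.7,1],
  [[0,0,0],0,1],
  [[0,0,0],0,1],
  [[0,0,0],0,1],
])

```text
time: 45.02
tcp_pos: [629.6, -250.0, 79.1]
ee_rot: [[-0.002, 0.851, -0.525], [-0.001, -0.525, -0.851], [-1.0, -0.001, 0.002]]
ft_force: [-6.1, -2.2, 3.4]
opening: 0.157
```

Request:
carry_out([
  [[0,0,0],0,-0.3],
  [[0,0,0],0,-0.3],
  [[0,0,0],0,-0.3],
  [[0,0,0.02],0,-0.3],
  [[0,0,0.03],0,-0.3],
  [[0,0,0.03],0,-0.3],
  [[0,0,0.04],0,-0.3],
  [[0,0,0.04],0,-0.3],
  [[0,0,0],0,-0.3],
  [[0,0,0],0,-0.3],
])

```text
time: 46.28
tcp_pos: [630.8, -249.1, 239.0]
ee_rot: [[0.0, 0.852, -0.524], [-0.0, -0.524, -0.852], [-1.0, 0.0, -0.0]]
ft_force: [-0.7, -0.1, -1.0]
opening: 0.655
```

Run:
```python
from m import *
s=st()
c=cam('wrist');P=cloud(c);X,Y,Z=P[...,0],P[...,1],P[...,2];cv2.imwrite('pics/w10.png',c['frame'])
N=(X>540)&(X<720)&(Y>-340)&(Y<-150)
rect(P,N&(Z>96)&(Z<112),'bar');t=rect(P,N&(Z>52)&(Z<68),'timer')
hsv=cv2.cvtColor(c['frame'],cv2.COLOR_BGR2HSV)
m=N&(Z>52)&(Z<68)&(hsv[...,1]<50)&(hsv[...,2]>170)
r=np.hypot(X-t[0][0],Y-t[0][1]);a=np.degrees(np.arctan2(Y-t[0][1],X-t[0][0]))
b=m&(r>44)&(r<58);print('mark ang',np.median(a[b]),b.sum())
c=cam('top');P=cloud(c);X,Y,Z=P[...,0],P[...,1],P[...,2];cv2.imwrite('pics/t10.png',cv2.resize(c['frame'],(800,600)))
rect(P,(X>450)&(X<700)&(Y>-110)&(Y<350)&(Z>140)&(Z<170),'cgrip')
rect(P,(X>360)&(X<520)&(Y>-320)&(Y<-90)&(Z>40)&(Z<58),'stand')
rect(P,(X>450)&(X<700)&(Y>-110)&(Y<350)&(Z>98)&(Z<130),'cure')
```

```text
t 46.275 tcp [ 630.8 -249.1  239. ] F [-0.7 -0.1 -1. ] op 0.655
bar c [ 630.7 -249.7] size [60.1 13.6] ang 58.7 z 103.0 1022
timer c [ 630.3 -250.5] size [120.1 120.4] ang 83.2 z 59.1 10446
mark ang 59.04761004800133 145
cgrip c [598.5  98.8] size [50.2 21. ] ang 86.8 z 156.4 273
stand c [ 444.2 -121.7] size [23.7 52.6] ang 63.2 z 50.5 101
cure c [599.8 129.4] size [390.6 167.2] ang 88.3 z 114.5 13739
```

View pics/w10.png

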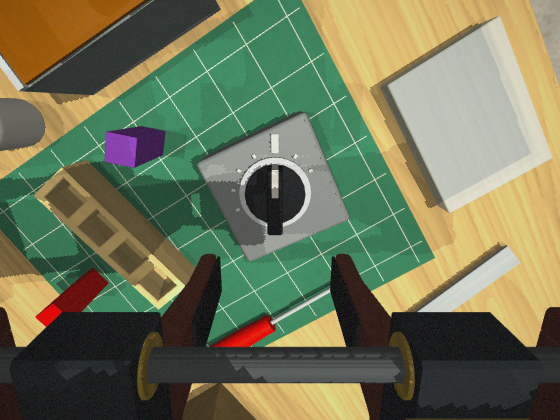

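View pics/t10.png

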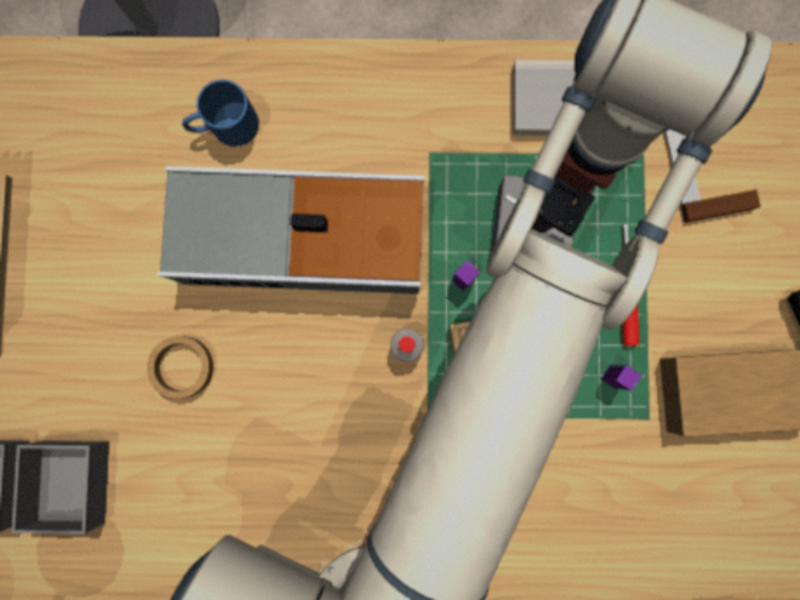

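The pointer (275,175) lines up with the long mark (275,143), at 58.7° against 59.0°. The cover is shut, having travelled 185 mm, and nothing else has moved.

```bash
python3 -c "
from bench import robot
print(robot.sign_off())"
```

```text
the job is handed in; nothing more can be done
None
```

The job is done in the order asked and handed in at about 46 s of the 210 s allowed.

- **Cover:** I slid it open to its end stop, then shut it to the other stop once everything was inside. The grip travelled about 185 mm.
- **Pillars:** The two white pillars were drawn straight up and set upright in the pillar bay. Before the cover was shut, their tops measured about 95 mm above the bench, as they should. The purple and red look-alikes were left alone.
- **Meter:** It was knocked about 30 mm aside during the run, so I found it again before gripping it. It sits flat in the narrow bay, with its puck top at 41 mm and stem top at 85 mm.
- **Dial:** I turned it last. The pointer is at 58.7° and the mark measured 59.0°.
- **Stand and other things:** The stand stayed upright within about 1 mm through both pulls. In the last top view the arm hid most of the stand, so that measurement was unusable. The closing wrist picture shows it upright and in place. The glue, tape, driver and look-alikes look undisturbed in the closing pictures.

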